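Charge the grinding block and snap its lid home

TASK

Get the grinding block ready for the mill: put one steel ball from the pink tray into each of its four wells, letting go of each ball only at the mouth of its well rather than dropping it from higher up. Then set the blue lid on the block and press it down, firmly but without slamming or forcing it, until it lies flat on the block and both spring catches have snapped over its ends. Leave the flask, the bottle and the jar standing where they are.

Things in the scene. Friction and masses are not known exactly. Their poses are not given: they have to be found in the camera images.
- block: Grinding block, bare aluminium, 138 (x) x 100 (y) x 48 mm high, fixed, on a black rubber pad 0 to 12 mm thick that differs each time; origin at the centre of the block's underside, z up. Flat top (deck) with four round wells, 33 mm wide (mouth bevelled by 2 mm), 28 mm deep: a ball in one has its top 3 mm below the deck. A spring catch, 24 mm wide (y), stands at the middle of each short end.
- well_0 (a point): Centre of the mouth of well 0, on the block's top, at x = -31, y = -24 mm in the block's frame.
- well_1 (a point): Centre of the mouth of well 1, on the block's top, at x = -31, y = 24 mm in the block's frame.
- well_2 (a point): Centre of the mouth of well 2, on the block's top, at x = 31, y = -24 mm in the block's frame.
- well_3 (a point): Centre of the mouth of well 3, on the block's top, at x = 31, y = 24 mm in the block's frame.
- catch_a (a joint): Steel spring catch at the block's +x end, hinged low: 0 rad = upright at rest, grows as its top swings outwards (to 0.3). Its nose, underside 7 mm above the deck, reaches in to 71.5 mm from the block's centre; the red flare above it leans out at 30 degrees to 78.5 mm at 21 mm above the deck. Pushed by the lid's edge it opens about 0.08 rad, then snaps back over the lid.
- catch_b (a joint): The same catch at the block's -x end. Each gives at about 7 to 15 N pressed on that end of the lid; once the edge is past the nose little force is needed until the plate meets the deck, which is rigid. A latched lid keeps about 1 mm of play.
- lid: Blue lid, about 260 g, upright on the bench: plate 150 (x) x 112 (y) x 6 mm on a 4 mm wall, open below. Origin at the centre of its lower edge, z up; plate top 30 mm above it. Long walls 24 mm deep, 104 mm apart inside; end walls 18 mm deep, 140 mm apart inside, with a 44 mm gap for the catch. Fits either way round. Merely laid on, it rests on the flares with its plate about 15 mm above the deck.
- lid_handle (a point): Middle of the lid's black bar handle, 51 mm above the lid's lower edge: it lies along the lid's x, 60 mm long, 14 mm wide (y), from 14 to 28 mm above the plate's top, on two steel posts. Fully home, the lid's plate lies on the deck: its top is 6 mm above the deck, the lid's origin 24 mm above the block's.
- lid_end_a (a point): Middle of the black rubber thumb pad (24 x 60 mm, flush) on the lid's top at its +x end, 56 mm from the lid's centre: the place to press that end down.
- lid_end_b (a point): The same at the lid's -x end.
- tray: Pink square plastic tray, fixed to the bench, 180 x 180 mm, rim 23 mm high, walls 4 mm; its black-lined floor is 4 mm above the bench. Origin at the centre of its underside.
- ball_0_center (a point): Centre of ball 0: a bright steel ball, 25 mm in diameter, 64 g, at the start in the tray (centre about 16 mm above the bench), 40 mm or more clear of the next ball and 25 mm of the rim. The four are alike; they roll if nudged.
- ball_1_center (a point): Centre of ball 1: a bright steel ball, 25 mm in diameter, 64 g, at the start in the tray (centre about 16 mm above the bench), 40 mm or more clear of the next ball and 25 mm of the rim. The four are alike; they roll if nudged.
- ball_2_center (a point): Centre of ball 2: a bright steel ball, 25 mm in diameter, 64 g, at the start in the tray (centre about 16 mm above the bench), 40 mm or more clear of the next ball and 25 mm of the rim. The four are alike; they roll if nudged.
- ball_3_center (a point): Centre of ball 3: a bright steel ball, 25 mm in diameter, 64 g, at the start in the tray (centre about 16 mm above the bench), 40 mm or more clear of the next ball and 25 mm of the rim. The four are alike; they roll if nudged.
- ball_0: Ball 0 itself (same centre; its axes turn as it rolls).
- ball_1: Ball 1 itself (same centre; its axes turn as it rolls).
- ball_2: Ball 2 itself (same centre; its axes turn as it rolls).
- ball_3: Ball 3 itself (same centre; its axes turn as it rolls).
- flask: Bystander: conical flask of yellow extract with a cork, 76 mm in diameter, 124 mm high, 220 g, loose; origin at the centre of its foot.
- bottle: Bystander: amber bottle with a black cap, 58 mm in diameter, 125 mm high, 240 g, loose; origin at the centre of its foot.
- jar: Bystander: jar of brown extract with a white cap, 60 mm in diameter, 85 mm high, 220 g, loose; origin at the centre of its foot.
Things that resemble listed ones, but are neither listed nor needed, are in the scene too. Leave any brown look-alike of the ball_0 alone.

How it is judged:
By the outcome, as a careful person would: the job done as asked, in the order asked, and still so for the second after the job is handed in, with the robot touching nothing.
It also fails if it takes over 72 s, if anything falls off the work surface, if the arm or the gripper's body presses on something with over 40 N, if the wrist force passes 120 N, or if a joint passes its speed limit or range.

ROBOT

A 7-joint arm with a two-finger parallel gripper is mounted at the origin on the work surface. World frame = base frame: x ahead of the robot, y to its left, z up, the work surface at z = 0. Lengths are in m, angles in rad, forces in N, time in s.
With the tool pointing down it reaches from about 0.375 to 0.925 m from the base axis. Payload 3.1 kg.
Tool frame: the origin (TCP) lies at the very end of the fingers, on their centre line; the grasp point (between the pads) lies 19 mm behind it; z points along the fingers, y is the line along which they close (so a half turn about z gives the same grasp; the last joint's range is limited). The gripper opens to 85 mm and grips with 20 to 120 N. Pads are 22 mm wide; open, the fingers measure 114 mm over their backs; the gripper's body (76 mm by 85 mm) begins 54 mm behind the grasp point. The pads swing forward as they close: fully open they stand 13 mm farther back than shut.
Start: joints at [-1.316, 0.383, 0.044, 1.598, -0.018, 1.161, -0.05], TCP at [0.225, 0.61, 0.231] pointing down, gripper open.
Joint ranges: [-2.61, 2.61], [-0.41, 2.15], [-1.48, 1.57], [0, 2.5], [-1.57, 4.71], [0.05, 1.97], [-2.85, 2.85]. Speed limits (rad/s): [2.79, 2.79, 3.14, 3.14, 3.14, 3.14, 3.14].

INTERFACE

Orientations are given as a rotation vector (axis times angle).
In Python, from rig import bot, imaging gives the robot as it stands.
- The arm moves only by the shell command python3 -m jog 'ROWS' [FORCE]. ROWS is JSON, a list of rows, each a list of 7 numbers: the shift along the world's x, y, z in m, then the turn, a rotation vector about the world's x, y, z in rad, then the finger opening in m, from 0 to 0.0854. A call has exactly 5 rows; each row shifts and turns the commanded pose from where the row before left it; what a row does not reach is not made up. A row lasts 1/8 s, in which the tool goes at most 62.5 mm and 10.7 degrees, less where a joint would pass 70% of its speed; a pose out of reach is approached as far as the arm can. A call is refused whole if a number of a shift passes 0.0625 or a number of a turn 0.188, either way. A call with a gripper value outside its range is refused whole. The fingers move at their own pace and stop on an object; FORCE is the grip in N (left out, the last holds). Time passes only in rows, so rows that do not move let the fingers close, or fill a call up. It gives the time, the measured TCP pose, the force, the opening and the grip force at its end, in the units of the state.
- bot.sense(): the state, without advancing time (a new reading comes with each control period).
- imaging.snapshot(name): name is "side" or "top" or "wrist"; returns (picture, depth): 480x640x3 uint8, red, green, blue; 480x640 float32, m along the optical axis (not along the pixel's ray), 0 where there is no reading.
- imaging.camera_params(name): a dict with "fx", "fy", "cx", "cy" (pixels), "pose" (4x4, takes a point from camera to world coordinates); the wrist camera has in their place "hand_eye" (4x4, takes a point from camera to tool coordinates, whose origin is the TCP and whose axes are the flange's). Camera axes: x right, y down, z forward; pixel columns grow to the right and rows downward; lengths in m; the calibration is good to about 2 mm. A picture is of the moment at which its call begins: read the wrist's pose just before it. camera_params takes no time and is no camera call.
- bot.hand_in(): hands the job in; it is judged then, once.
The state is a dict: "t": time; "q": joint angles; "dq": joint speeds; "tau": joint torques, N m; "position": TCP position; "eef_rot": TCP orientation; "contact_force": force on the tool from outside, world axes, zero at the start; "ft_torque": the same for the moment, N m; "opening": finger opening in m; "finger_force": force on a finger pad.
Only numpy, scipy, OpenCV 4.12 (cv2) and the standard library are available. Lean on these libraries where they do the work, as an engineer would, in place of code of your own. Each camera call takes 0.05 s, during which the arm holds its last target. There are 200 camera calls.

## Working session

There is one attempt and no reset: what is moved stays moved. The work goes in short steps, Python scripts to look and compute and a shell command to move; the robot and the scene stay as the last step left them, time stands still between calls to the robot, and variables do not carry over. Pictures are saved under pics/ and viewed, at most 10 in all, crops included, and the job is handed in when it is done.

```bash
ls; mkdir -p pics
python3 - <<'E'
from rig import bot, imaging
import cv2,numpy as np
s=bot.sense(); print(s)
for n in ("top","side"):
    p,d=imaging.snapshot(n); cv2.imwrite(f"pics/{n}0.png",p[:,:,::-1]); np.savez(f"pics/{n}0.npz",p=p,d=d)
    c=imaging.camera_params(n); print(n,c)
print(imaging.camera_params("wrist"))
E
```

```text
pics
{'t': 0.0, 'q': array([-1.31581127,  0.38385509,  0.04381277,  1.59960646, -0.01787156,
        1.16119789, -0.04990148]), 'dq': array([ 0.00029629,  0.00035073,  0.00153723, -0.00010308, -0.00033314,
        0.00020747,  0.00196538]), 'tau': array([-3.87363680e-04, -4.33456779e+01,  1.02444034e+00, -2.49508435e+01,
        1.05788829e-02,  1.16530317e-02, -1.05605397e-05]), 'position': array([0.22425377, 0.60906767, 0.22985882]), 'eef_rot': array([-0.55106149, -3.09256876,  0.00417322]), 'contact_force': array([-0.4820665 , -0.15594646,  0.55110881]), 'ft_torque': array([ 0.01672402, -0.01917007, -0.04593184]), 'finger_force': 0.0, 'opening': 0.08544377872942767}
top {'fx': 491.19832790492313, 'fy': 491.19832790492313, 'cx': 322.8315364978276, 'cy': 243.24460519086344, 'pose': array([[-0.07820213, -0.96807538,  0.23814802,  0.36823222],
       [-0.99693469,  0.07536786, -0.02099807,  0.03431717],
       [ 0.00237901, -0.23906012, -0.97100185,  0.97111568],
       [ 0.        ,  0.        ,  0.        ,  1.        ]])}
side {'fx': 542.5119948859611, 'fy': 542.5119948859611, 'cx': 317.51347488554137, 'cy': 242.3812754271299, 'pose': array([[-0.75819768, -0.34322478,  0.55437625,  0.00724203],
       [-0.65201495,  0.39444705, -0.64752454,  0.67095523],
       [ 0.00357439, -0.85241321, -0.52285653,  0.58403685],
       [ 0.        ,  0.        ,  0.        ,  1.        ]])}
{'fx': 363.846502069271, 'fy': 363.846502069271, 'cx': 317.00982103373263, 'cy': 236.1784008993697, 'hand_eye': array([[-1.37647002e-04, -9.58960276e-01, -2.83540420e-01,
         7.16794040e-02],
       [ 9.99999814e-01, -3.00414658e-04,  5.30572490e-04,
         3.89859329e-04],
       [-5.93977640e-04, -2.83540295e-01,  9.58960139e-01,
        -1.42605012e-01],
       [ 0.00000000e+00,  0.00000000e+00,  0.00000000e+00,
         1.00000000e+00]])}
```

View pics/top0.png

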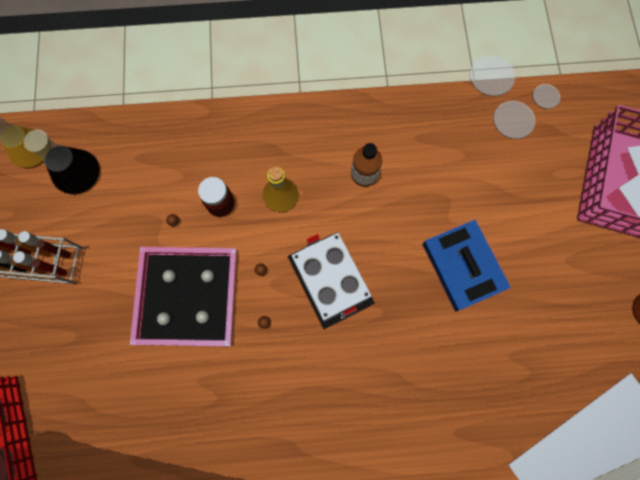

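View pics/side0.png

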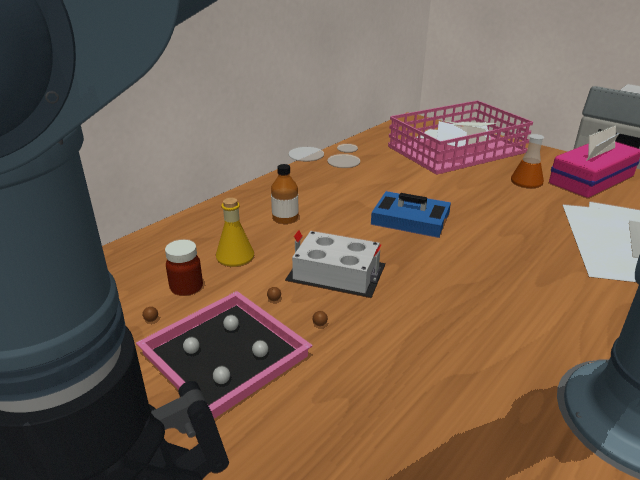

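The top view shows the tray around (185,297) with balls near (168,276), (207,276), (163,319) and (202,317). The block is at (330,280) with its wells visible and the lid at (466,265). The jar (216,195), flask (280,190) and bottle (367,165) stand behind them.

```bash
cat > h.py <<'E'
import cv2,numpy as np
from rig import bot, imaging
from scipy.spatial.transform import Rotation as R
def pose(n,s=None):
    c=imaging.camera_params(n)
    if n!="wrist": return c,c["pose"]
    T=np.eye(4);T[:3,:3]=R.from_rotvec(s["eef_rot"]).as_matrix();T[:3,3]=s["position"]
    return c,T@c["hand_eye"]
def ray(uv,n,z,s=None):
    c,T=pose(n,s); uv=np.atleast_2d(uv).astype(float)
    d=np.c_[(uv[:,0]-c["cx"])/c["fx"],(uv[:,1]-c["cy"])/c["fy"],np.ones(len(uv))]@T[:3,:3].T
    return T[:3,3]+d*((z-T[2,3])/d[:,2])[:,None]
def cloud(d,n,s=None):
    c,T=pose(n,s); v,u=np.mgrid[:480,:640]
    P=np.stack([(u-c["cx"])/c["fx"]*d,(v-c["cy"])/c["fy"]*d,d],-1)
    return P@T[:3,:3].T+T[:3,3]
def blobs(m,lo,hi):
    n,l,st,ce=cv2.connectedComponentsWithStats(m.astype(np.uint8))
    return [(ce[i].round(1),int(st[i,4]),l==i) for i in range(1,n) if lo<=st[i,4]<=hi]
E
python3 - <<'E'
from h import *
np.set_printoptions(precision=4,suppress=True)
def load(n):
    f=np.load(f"pics/{n}0.npz");return f["p"],f["d"]
for n in("top","side"):
    p,d=load(n);hsv=cv2.cvtColor(p,cv2.COLOR_RGB2HSV).astype(int);H,S,V=hsv[...,0],hsv[...,1],hsv[...,2]
    C=cloud(d,n); Z=C[...,2]
    roi=np.zeros((480,640),bool)
    if n=="top": roi[255:340,140:232]=1; 
    else: roi[300:395,165:285]=1
    print(n,"balls")
    for ce,a,m in blobs(roi&(V>70)&(S<60),40,500): print(ce,a,ray(ce,n,.0165)[0], "depthtop",np.percentile(Z[m],95))
    if n=="top":
        print("table z",np.median(Z[380:400,250:450]),"tray floor",np.median(Z[285:305,175:195]))
        deckm=np.zeros((480,640),bool);deckm[235:325,290:375]=1
        deck=deckm&(V>150)&(S<40)
        zd=np.median(Z[deck]);print("deck z",zd,deck.sum(), np.percentile(Z[deck],[10,90]))
        b=max(blobs(deck,500,9999),key=lambda t:t[1])
        filled=cv2.convexHull(np.argwhere(b[2])[:,::-1].astype(np.int32))
        r=cv2.minAreaRect(filled);print("rect",r,ray(cv2.boxPoints(r),n,zd))
        hm=np.zeros((480,640),np.uint8);cv2.fillPoly(hm,[filled],1)
        print("wells")
        for ce,a,m in blobs((hm>0)&~b[2],100,600): print(ce,a,ray(ce,n,zd)[0])
        red=deckm|False; red[225:245,300:325]=1
        for ce,a,m in blobs(red&(S>150)&(V>120)&((H<6)|(H>174)),5,300): print("red",ce,a,np.median(C[m],0))
        lm=np.zeros((480,640),bool);lm[215:315,415:515]=1
        blue=lm&(H>95)&(H<125)&(S>120)
        hb=cv2.convexHull(np.argwhere(blue)[:,::-1].astype(np.int32));hm=np.zeros((480,640),np.uint8);cv2.fillPoly(hm,[hb],1)
        print("lid plate z",np.percentile(Z[blue],[25,50,75]))
        for ce,a,m in blobs((hm>0)&(V<60)&lm,60,900): print("pad/handle",ce,a,ray(ce,n,.03)[0],ray(ce,n,.058)[0],np.median(C[m],0))
        for nm,(x0,x1,y0,y1) in dict(jar=(195,240,175,220),flask=(260,302,165,215),bottle=(350,385,142,190)).items():
            q=C[y0:y1,x0:x1].reshape(-1,3);q=q[q[:,2]>.02];print(nm,q.min(0),q.max(0),np.median(q[q[:,2]>q[:,2].max()-.015],0))
        tr=(H>150)&(H<176)&(S>60)&(V>120);tr[:,:120]=0;tr[:,250:]=0;tr[:240]=0;tr[350:]=0
        r=cv2.minAreaRect(np.argwhere(tr)[:,::-1].astype(np.float32));print("tray",ray(cv2.boxPoints(r),n,.023))
E
```

```text
top balls
[168.1 275.6] 120 [0.5606 0.3224 0.0165] depthtop 0.029261397595183813
[206.6 275.6] 118 [0.5547 0.2469 0.0165] depthtop 0.0297975747368007
[201.5 316.5] 121 [0.4754 0.2585 0.0165] depthtop 0.030871052654623865
[162.6 318.4] 122 [0.4776 0.3332 0.0165] depthtop 0.029225110628375794
table z -0.0002392102345536995 tray floor 0.003890919610060939
deck z 0.049988906809986244 2728 [0.0478 0.0521]
rect ((330.8999938964844, 275.3000183105469), (72.00138854980469, 53.218414306640625), 63.43495178222656) [[ 0.5757  0.0771  0.05  ]
 [ 0.6158 -0.018   0.05  ]
 [ 0.486  -0.0677  0.05  ]
 [ 0.4486  0.0251  0.05  ]]
wells
[334.5 255.2] 241 [ 0.5688 -0.0061  0.05  ]
[312.1 266.3] 243 [0.5505 0.0384 0.05  ]
[349.3 283.9] 253 [ 0.5112 -0.0294  0.05  ]
[326.5 295.2] 261 [0.4932 0.0154 0.05  ]
red [312.8 238.4] 63 [0.6015 0.0327 0.0663]
red [349.6 310.6] 37 [ 0.4594 -0.0245  0.0687]
lid plate z [0.0286 0.0299 0.0311]
pad/handle [454.  237.9] 297 [ 0.5898 -0.2458  0.03  ] [ 0.5832 -0.2375  0.058 ] [ 0.5896 -0.2457  0.0303]
pad/handle [439.9 276.3] 163 [ 0.5155 -0.2075  0.03  ] [ 0.5111 -0.2003 
[... 169 characters left out ...]
1 [ 0.4838 -0.2822  0.03  ] [ 0.4803 -0.2728  0.058 ] [ 0.4836 -0.2816  0.0301]
jar [0.3682 0.0343 0.0201] [0.7341 0.2463 0.9711] [0.3682 0.0343 0.9711]
flask [0.3682 0.0343 0.0201] [0.7399 0.1272 0.9711] [0.3682 0.0343 0.9711]
bottle [ 0.3682 -0.1122  0.0203] [0.7737 0.0343 0.9711] [0.3682 0.0343 0.9711]
tray [[0.4335 0.3928 0.023 ]
 [0.6245 0.392  0.023 ]
 [0.6045 0.1875 0.023 ]
 [0.4146 0.1978 0.023 ]]
side balls
[230.4 322. ] 187 [0.5548 0.2466 0.0165] depthtop 0.027953084665111892
[190.7 344.6] 208 [0.5604 0.322  0.0165] depthtop 0.02790581345583946
[259.7 348. ] 215 [0.4753 0.2582 0.0165] depthtop 0.02789440304924342
[220.9 374.4] 244 [0.4777 0.3329 0.0165] depthtop 0.02777782290905358
```

The top and side views agree on all four balls to 1 mm. The deck is at z≈0.050, the block centre at (0.531, 0.0045) with yaw 22°. The lid is at (0.537, -0.264) with yaw 19°. I'll move above the first ball.

```bash
python3 -m jog '[[0.036,-0.0395,-0.0131,0,0,0,0.04],[0.036,-0.0395,-0.0131,0,0,0,0.04],[0.036,-0.0395,-0.0131,0,0,0,0.04],[0.036,-0.0395,-0.0131,0,0,0,0.04],[0.036,-0.0395,-0.0131,0,0,0,0.04]]' 30
python3 -m jog '[[0.024,-0.0265,-0.0218,0,0,0,0.04],[0.024,-0.0265,-0.0218,0,0,0,0.04],[0.0245,-0.0265,-0.0218,0,0,0,0.04],[0,0,0,0,0,0,0.04],[0,0,0,0,0,0,0.04]]'
python3 - <<'E'
from h import *
s=bot.sense(); p,d=imaging.snapshot("wrist"); cv2.imwrite("pics/w1.png",p[:,:,::-1])
print(s["position"],s["eef_rot"],s["opening"])
C=cloud(d,"wrist",s);hsv=cv2.cvtColor(p,cv2.COLOR_RGB2HSV)
for ce,a,m in blobs((hsv[...,2]>70)&(hsv[...,1]<60)&(C[...,2]<.04)&(C[...,2]>.006),150,8000): print(ce,a,ray(ce,"wrist",.0165,s)[0])
E
```

```text
t: 0.72
position: [0.4053, 0.4108, 0.165]
eef_rot: [-0.551, -3.093, 0.001]
contact_force: [0.4, 0.4, -1.0]
opening: 0.04
finger_force: 0.0
t: 1.35
position: [0.4765, 0.3333, 0.1]
eef_rot: [-0.551, -3.092, 0.0]
contact_force: [-0.9, 0.1, 0.1]
opening: 0.0398
finger_force: 0.0
[0.47652747 0.33330552 0.10003837] [-5.51082357e-01 -3.09185294e+00  2.15314074e-04] 0.03981429176330707
[339.  182.5] 3780 [0.4442083  0.36028564 0.0165    ]
[317.7 246.1] 1125 [0.47860133 0.33354178 0.0165    ]
[212.1 279.2] 1107 [0.47601021 0.25894408 0.0165    ]
[619.2 318.4] 1418 [0.60052933 0.51182496 0.0165    ]
[343.5 354.1] 993 [0.56132895 0.32281937 0.0165    ]
[  9.5 424.3] 648 [0.53151354 0.06307527 0.0165    ]
```

View pics/w1.png

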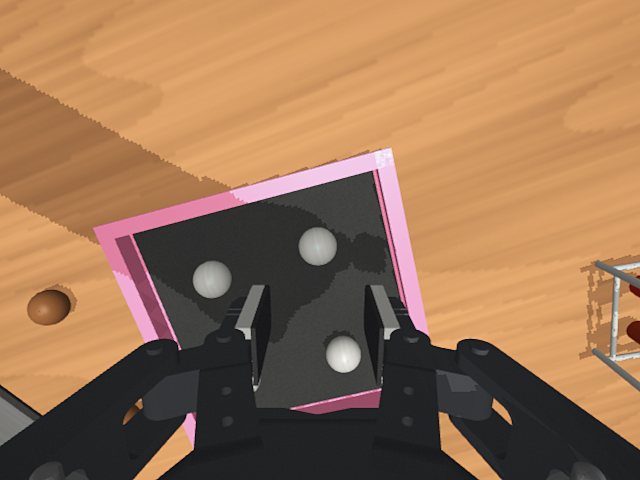

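The wrist view shows the target ball at (318,246) between the fingers, with the other balls at (212,279) and (343,354), all matching the map. I'll grasp this one.

```bash
python3 -m jog '[[0.001,0,-0.04,0,0,0,0.04],[0.0005,0,-0.03,0,0,0,0.04],[0,0,-0.0155,0,0,0,0.04],[0,0,-0.008,0,0,0,0.04],[0,0,0,0,0,0,0.02]]' 30
python3 -m jog '[[0,0,0,0,0,0,0.02],[0,0,0,0,0,0,0.02],[0,0,0,0,0,0,0.02],[0,0,0.03,0,0,0,0.02],[0,0,0.06,0,0,0,0.02]]'
```

```text
t: 2.02
position: [0.4786, 0.3336, 0.0072]
eef_rot: [0.55, 3.093, 0.001]
contact_force: [0.1, -0.8, 0.3]
opening: 0.0234
finger_force: 25.7
t: 2.65
position: [0.4761, 0.3312, 0.095]
eef_rot: [-0.55, -3.088, 0.009]
contact_force: [0.7, 0.6, -0.7]
opening: 0.0229
finger_force: 29.5
```

```bash
python3 -m jog '[[0.002,-0.045,0.005,0,0,0,0.02],[0.003,-0.055,0,0,0,0,0.02],[0.003,-0.055,0,0,0,0,0.02],[0.003,-0.055,0,0,0,0,0.02],[0.002,-0.055,0,0,0,0,0.02]]'
python3 -m jog '[[0.002,-0.04,0,0,0,0,0.02],[0,-0.013,0,0,0,0,0.02],[0,0,-0.02,0,0,0,0.02],[0,0,0,0,0,0,0.02],[0,0,0,0,0,0,0.02]]'
python3 - <<'E'
from h import *
s=bot.sense(); p,d=imaging.snapshot("wrist"); cv2.imwrite("pics/w2.png",p[:,:,::-1])
C=cloud(d,"wrist",s);hsv=cv2.cvtColor(p,cv2.COLOR_RGB2HSV)
deck=(abs(C[...,2]-.05)<.008)&(hsv[...,2]>150)&(hsv[...,1]<50)
print(s["position"],s["opening"],deck.sum(),np.median(C[deck],0))
bz=C[200:400,270:370];
E
```

```text
t: 3.28
position: [0.4917, 0.0662, 0.1023]
eef_rot: [0.551, 3.092, 0.001]
contact_force: [1.1, -0.9, -1.2]
opening: 0.0229
finger_force: 29.6
t: 3.9
position: [0.4938, 0.0162, 0.0822]
eef_rot: [0.548, 3.093, 0.001]
contact_force: [0.6, -1.0, 0.1]
opening: 0.0225
finger_force: 29.6
[0.49379268 0.01624306 0.08216188] 0.022535741366011525 14565 [ 4.90630879e-01 -4.61155598e-04  5.02228749e-02]
```

View pics/w2.png

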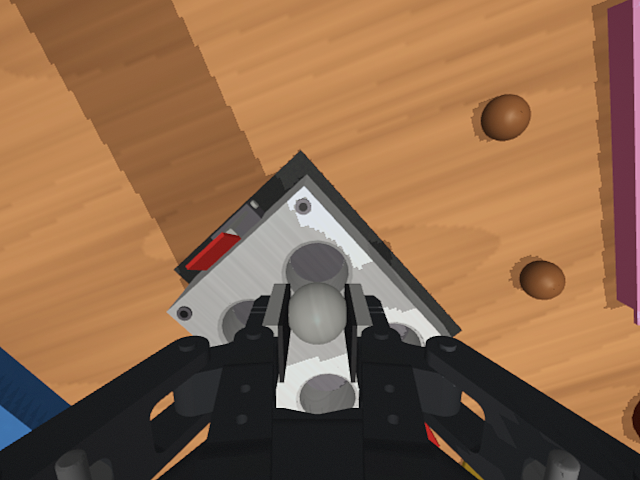

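The ball sits between the pads at (317,313), with the wells around it at (318,268), (240,320) and (328,393). I'll measure where the ball sits and the well position before lowering.

Run:
```python
from h import *
s=bot.sense(); p,d=imaging.snapshot("wrist")
C=cloud(d,"wrist",s);T=pose("wrist",s)[1]
v,u=np.mgrid[:480,:640]
m=((u-317)**2+(v-313)**2<24**2)&(C[...,2]>.07)
Q=C[m];A=np.c_[2*Q,np.ones(len(Q))];x=np.linalg.lstsq(A,(Q**2).sum(1),rcond=None)[0]
print("ball",x[:3],"r",np.sqrt(x[3]+x[:3]@x[:3]),"top",Q[:,2].max(), len(Q))
dirc=ray([317,313],"wrist",0,s)[0]-T[:3,3]; dirc/=np.linalg.norm(dirc)
near=np.median(C[308:319,312:323].reshape(-1,3),0); print("centre by ray",near+dirc*.0125)
# tip z: highest-depth pad points
for (a,b) in ((278,300),(355,300),(283,375),(352,375)): print((a,b),C[b,a])
# well far side D centre: dark below deck
w=((C[...,2]<.046)&(C[...,2]>.015)&(u>200)&(u<450)&(v>230)&(v<420))
for ce,a,mm in blobs(w,200,9000): print(ce,a,ray(ce,"wrist",.0502,s)[0])
```

```text
ball [0.45911335 0.02831508 0.1619705 ] r 0.06939224158423513 top 0.2249460110968043 1789
centre by ray [0.4946223  0.01636244 0.09152701]
(278, 300) [0.47940173 0.00650394 0.101722  ]
(355, 300) [0.48935987 0.03342904 0.1015725 ]
(283, 375) [0.4975881  0.00310968 0.12084397]
(352, 375) [0.50654889 0.0247058  0.11958123]
[227.7 251.1] 245 [ 0.46730565 -0.02172685  0.0502    ]
[398.7 282.3] 882 [0.51363741 0.05481317 0.0502    ]
[317.1 265.9] 2257 [0.49043902 0.01806322 0.0502    ]
[237.  317.5] 739 [ 0.50342407 -0.03243314  0.0502    ]
[406.4 333.4] 369 [0.54404272 0.05019281 0.0502    ]
[327.2 393.5] 1775 [ 0.56602593 -0.00342577  0.0502    ]
```

```bash
python3 -m jog '[[-0.001,-0.0005,-0.015,0,0,0,0.02],[0,0,-0.0094,0,0,0,0.02],[0,0,-0.005,0,0,0,0.02],[0,0,0,0,0,0,0.02],[0,0,0,0,0,0,0.02]]'
python3 -m jog '[[0,0,0,0,0,0,0.04],[0,0,0,0,0,0,0.04],[0,0,0,0,0,0,0.04],[0,0,0.02,0,0,0,0.04],[0,0,0.03,0,0,0,0.04]]'
python3 - <<'E'
from h import *
s=bot.sense(); p,d=imaging.snapshot("top"); C=cloud(d,"top")
print(s["position"]); cv2.imwrite("pics/t2.png",cv2.resize(p[220:340,270:400,::-1],None,fx=4,fy=4))
E
```

```text
t: 4.62
position: [0.4928, 0.0144, 0.0526]
eef_rot: [0.551, 3.092, 0.0]
contact_force: [0.2, 0.1, -0.5]
opening: 0.0226
finger_force: 29.6
t: 5.25
position: [0.4915, 0.0143, 0.1022]
eef_rot: [-0.551, -3.09, 0.002]
contact_force: [1.1, -0.8, 0.4]
opening: 0.0399
finger_force: 0.0
[0.49145859 0.01431577 0.10220164]
```

Run:
```python
from h import *
s=bot.sense(); p,d=imaging.snapshot("wrist"); cv2.imwrite("pics/w3.png",p[:,:,::-1])
```

```text
(no output)
```

View pics/w3.png

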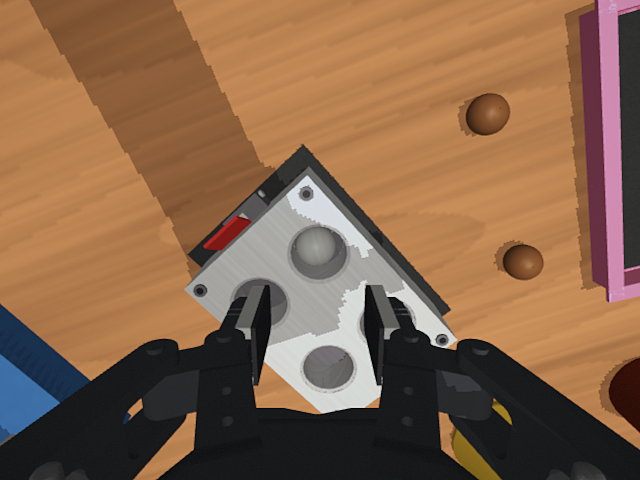

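The ball lies in its well at (316,245), so I'll do the next one.

```bash
python3 - <<'E'
from h import *
s=bot.sense();print(s["position"],ray([319,252],"wrist",.0502,s),ray([329,367],"wrist",.0502,s))
E
python3 -m jog '[[-0.003,0.045,0,0,0,0,0.04],[-0.0035,0.05,0,0,0,0,0.04],[-0.0035,0.05,0,0,0,0,0.04],[-0.0035,0.05,0,0,0,0,0.04],[-0.0035,0.0494,-0.0026,0,0,0,0.04]]'
python3 -m jog '[[0,0,-0.02,0,0,0,0.04],[0,0,-0.03,0,0,0,0.04],[0,0,0,0,0,0,0.04],[0,0,0,0,0,0,0.04],[0,0,0,0,0,0,0.04]]'
```

```text
[0.49557706 0.01468266 0.10550701] [[0.49306422 0.01756902 0.0502    ]] [[ 0.56798974 -0.00312878  0.0502    ]]
t: 5.98
position: [0.4752, 0.2604, 0.0994]
eef_rot: [-0.551, -3.093, -0.0]
contact_force: [1.0, -0.4, 0.3]
opening: 0.0401
finger_force: 0.0
t: 6.6
position: [0.4767, 0.2592, 0.0511]
eef_rot: [0.552, 3.091, 0.003]
contact_force: [0.8, 0.1, 0.2]
opening: 0.0403
finger_force: 0.0
```

```bash
python3 -m jog '[[-0.0005,0,-0.025,0,0,0,0.04],[0,0,-0.014,0,0,0,0.04],[0,0,-0.0055,0,0,0,0.04],[0,0,0,0,0,0,0.04],[0,0,0,0,0,0,0.02]]'
python3 -m jog '[[0,0,0,0,0,0,0.02],[0,0,0,0,0,0,0.02],[0,0,0,0,0,0,0.02],[0,0,0.035,0,0,0,0.02],[0,0,0.06,0,0,0,0.02]]'
python3 -m jog '[[0.005,-0.04,0,0,0,0,0.02],[0.007,-0.055,0,0,0,0,0.02],[0.007,-0.055,0,0,0,0,0.02],[0.007,-0.055,0,0,0,0,0.02],[0.007,-0.055,0,0,0,0,0.02]]'
python3 -m jog '[[0.002,-0.0275,0,0,0,0,0.02],[0,0,0,0,0,0,0.02],[0,0,-0.02,0,0,0,0.02],[0,0,0,0,0,0,0.02],[0,0,0,0,0,0,0.02]]'
python3 - <<'E'
from h import *
s=bot.sense(); p,d=imaging.snapshot("wrist"); cv2.imwrite("pics/w4.png",p[:,:,::-1])
C=cloud(d,"wrist",s);n=np.median(C[308:319,312:323].reshape(-1,3),0);v=n-pose("wrist",s)[1][:3,3];print(s["position"],n+v/np.linalg.norm(v)*.0125)
E
```

```text
t: 7.22
position: [0.4757, 0.2592, 0.006]
eef_rot: [0.551, 3.092, 0.001]
contact_force: [-0.5, -0.7, 3.3]
opening: 0.0235
finger_force: 26.4
t: 7.85
position: [0.4723, 0.2573, 0.0985]
eef_rot: [-0.55, -3.088, 0.009]
contact_force: [1.1, 0.8, 0.3]
opening: 0.023
finger_force: 29.5
t: 8.48
position: [0.5075, -0.0028, 0.1001]
eef_rot: [-0.551, -3.092, 0.0]
contact_force: [1.2, 0.6, -1.4]
opening: 0.023
finger_force: 29.6
t: 9.1
position: [0.51, -0.0273, 0.0804]
eef_rot: [-0.548, -3.093, -0.001]
contact_force: [0.9, -0.5, -0.5]
opening: 0.0225
finger_force: 29.6
[ 0.51000265 -0.02729698  0.08044392] [ 0.51018012 -0.02682911  0.09028167]
```

```bash
python3 -m jog '[[0.001,-0.001,-0.015,0,0,0,0.02],[0,0,-0.0088,0,0,0,0.02],[0,0,-0.004,0,0,0,0.02],[0,0,0,0,0,0,0.02],[0,0,0,0,0,0,0.02]]'
python3 -m jog '[[0,0,0,0,0,0,0.04],[0,0,0,0,0,0,0.04],[0,0,0,0,0,0,0.04],[0,0,0.02,0,0,0,0.04],[0,0,0.03,0,0,0,0.04]]'
python3 -m jog '[[0.005,0.04,0,0,0,0,0.04],[0.0075,0.052,0,0,0,0,0.04],[0.0075,0.052,0,0,0,0,0.04],[0.0075,0.052,0,0,0,0,0.04],[0.0075,0.052,0,0,0,0,0.04]]'
python3 -m jog '[[0.0075,0.052,0,0,0,0,0.04],[0.0075,0.0508,-0.0026,0,0,0,0.04],[0,0,-0.02,0,0,0,0.04],[0,0,-0.025,0,0,0,0.04],[0,0,0,0,0,0,0.04]]'
```

```text
t: 9.78
position: [0.5113, -0.0297, 0.0527]
eef_rot: [0.551, 3.092, 0.0]
contact_force: [-0.6, 0.6, -0.3]
opening: 0.0231
finger_force: 29.6
t: 10.4
position: [0.5099, -0.0296, 0.1022]
eef_rot: [-0.551, -3.09, 0.001]
contact_force: [1.1, 0.2, -0.4]
opening: 0.04
finger_force: 0.0
t: 11.02
position: [0.5463, 0.22, 0.1028]
eef_rot: [0.551, 3.092, 0.0]
contact_force: [1.0, 0.2, 0.9]
opening: 0.0399
finger_force: 0.0
t: 11.65
position: [0.5587, 0.3185, 0.0519]
eef_rot: [-0.552, -3.088, 0.008]
contact_force: [-0.5, -0.3, -0.5]
opening: 0.04
finger_force: 0.0
```

Run:
```python
from h import *
print(bot.sense()["position"])
p,d=imaging.snapshot("top");C=cloud(d,"top")
hsv=cv2.cvtColor(p,cv2.COLOR_RGB2HSV)
s=p[220:340,270:400,::-1];t=p[220:350,120:250,::-1]
cv2.imwrite("pics/t3.png",np.hstack([cv2.resize(x,(390,390)) for x in(s,t)]))
```

```text
[0.55871813 0.3185437  0.05191157]
```

View pics/t3.png

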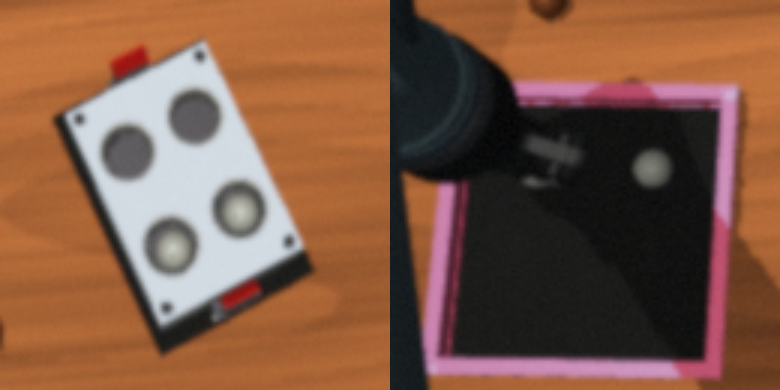

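Two wells are filled (left crop, bottom row), the third ball is under the gripper, and the fourth is undisturbed at (652,168).

```bash
python3 -m jog '[[0,0.0005,0,0,0,0,0.04],[0,0,0,0,0,0,0.04],[0,0,-0.01,0,0,0,0.04],[0,0,0,0,0,0,0.04],[0,0,0,0,0,0,0.04]]'
```

```text
t: 12.32
position: [0.5608, 0.3215, 0.0447]
eef_rot: [-0.551, -3.092, 0.001]
contact_force: [0.6, 0.5, 0.2]
opening: 0.0402
finger_force: 0.0
```

```bash
python3 -m jog '[[0,0.0005,-0.02,0,0,0,0.04],[0,0,-0.013,0,0,0,0.04],[0,0,-0.0055,0,0,0,0.04],[0,0,0,0,0,0,0.04],[0,0,0,0,0,0,0.02]]'
python3 -m jog '[[0,0,0,0,0,0,0.02],[0,0,0,0,0,0,0.02],[0,0,0,0,0,0,0.02],[0,0,0.035,0,0,0,0.02],[0,0,0.06,0,0,0,0.02]]'
python3 -m jog '[[-0.003,-0.04,0,0,0,0,0.02],[-0.005,-0.055,0,0,0,0,0.02],[0,-0.055,0,0,0,0,0.02],[0.005,-0.055,0,0,0,0,0.02],[0.005,-0.055,0,0,0,0,0.02]]'
python3 -m jog '[[0.003,-0.045,0,0,0,0,0.02],[0.003,-0.0225,0,0,0,0,0.02],[0,0,-0.02,0,0,0,0.02],[0,0,0,0,0,0,0.02],[0,0,0,0,0,0,0.02]]'
python3 - <<'E'
from h import *
s=bot.sense(); p,d=imaging.snapshot("wrist")
C=cloud(d,"wrist",s);n=np.median(C[308:319,312:323].reshape(-1,3),0);v=n-pose("wrist",s)[1][:3,3];print(s["position"],n+v/np.linalg.norm(v)*.0125)
E
```

```text
t: 12.95
position: [0.5615, 0.3224, 0.0068]
eef_rot: [0.551, 3.092, 0.001]
contact_force: [0.4, 0.5, 1.5]
opening: 0.0232
finger_force: 26.0
t: 13.58
position: [0.5583, 0.3208, 0.0993]
eef_rot: [-0.55, -3.088, 0.008]
contact_force: [1.0, 0.2, -0.8]
opening: 0.0226
finger_force: 29.5
t: 14.2
position: [0.5628, 0.0606, 0.1017]
eef_rot: [0.551, 3.093, 0.0]
contact_force: [0.9, -0.6, -0.2]
opening: 0.0232
finger_force: 29.6
t: 14.82
position: [0.5691, -0.0047, 0.0817]
eef_rot: [-0.55, -3.093, -0.0]
contact_force: [-0.5, 0.0, -0.2]
opening: 0.0229
finger_force: 29.6
[ 0.56911832 -0.00465619  0.08170023] [ 0.56936712 -0.00425469  0.09150534]
```

```bash
python3 -m jog '[[-0.0005,-0.0005,-0.015,0,0,0,0.02],[0,0,-0.0095,0,0,0,0.02],[0,0,-0.0045,0,0,0,0.02],[0,0,0,0,0,0,0.02],[0,0,0,0,0,0,0.02]]'
python3 -m jog '[[0,0,0,0,0,0,0.04],[0,0,0,0,0,0,0.04],[0,0,0,0,0,0,0.04],[0,0,0.02,0,0,0,0.04],[0,0,0.03,0,0,0,0.04]]'
python3 -m jog '[[-0.004,0.042,0,0,0,0,0.04],[-0.0035,0.055,0,0,0,0,0.04],[-0.003,0.055,0,0,0,0,0.04],[-0.003,0.055,0,0,0,0,0.04],[0,0.045,0,0,0,0,0.04]]'
python3 -m jog '[[0,0,0,0,0,0,0.04],[0,0,-0.025,0,0,0,0.04],[0,0,-0.03,0,0,0,0.04],[0,0,0,0,0,0,0.04],[0,0,0,0,0,0,0.04]]'
python3 - <<'E'
from h import *
s=bot.sense(); p,d=imaging.snapshot("top");C=cloud(d,"top")
for (u,v) in((334,255),(312,266),(349,284),(326,295)): print((u,v),C[v-3:v+4,u-3:u+4,2].mean())
E
```

```text
t: 15.5
position: [0.5689, -0.0059, 0.0526]
eef_rot: [0.551, 3.092, 0.0]
contact_force: [-0.3, 0.6, -0.8]
opening: 0.0227
finger_force: 29.6
t: 16.12
position: [0.5679, -0.0059, 0.1032]
eef_rot: [-0.551, -3.091, 0.001]
contact_force: [0.1, 0.3, 0.3]
opening: 0.0401
finger_force: 0.0
t: 16.75
position: [0.555, 0.2494, 0.1043]
eef_rot: [0.548, 3.092, 0.003]
contact_force: [0.4, -0.1, -0.2]
opening: 0.0398
finger_force: 0.0
t: 17.38
position: [0.5562, 0.2455, 0.0489]
eef_rot: [0.553, 3.091, 0.001]
contact_force: [0.1, 0.3, 0.8]
opening: 0.0403
finger_force: 0.0
(334, 255) 0.04464269230778382
(312, 266) 0.04210207046648653
(349, 284) 0.045650933913536355
(326, 295) 0.045343013001749845
```

```bash
python3 -m jog '[[-0.0005,0.001,-0.022,0,0,0,0.04],[0,0,-0.014,0,0,0,0.04],[0,0,-0.0053,0,0,0,0.04],[0,0,0,0,0,0,0.04],[0,0,0,0,0,0,0.02]]'
python3 -m jog '[[0,0,0,0,0,0,0.02],[0,0,0,0,0,0,0.02],[0,0,0,0,0,0,0.02],[0,0,0.035,0,0,0,0.02],[0,0,0.06,0,0,0,0.02]]'
python3 -m jog '[[-0.001,-0.04,0,0,0,0,0.02],[-0.001,-0.055,0,0,0,0,0.02],[-0.001,-0.055,0,0,0,0,0.02],[-0.001,-0.042,0,0,0,0,0.02],[-0.0005,-0.016,0,0,0,0,0.02]]'
python3 -m jog '[[0,0,0,0,0,0,0.02],[0,0,-0.02,0,0,0,0.02],[0,0,0,0,0,0,0.02],[0,0,0,0,0,0,0.02],[0,0,0,0,0,0,0.02]]'
python3 - <<'E'
from h import *
s=bot.sense(); p,d=imaging.snapshot("wrist")
C=cloud(d,"wrist",s);n=np.median(C[308:319,312:323].reshape(-1,3),0);v=n-pose("wrist",s)[1][:3,3];print(s["position"],n+v/np.linalg.norm(v)*.0125)
E
```

```text
t: 18.05
position: [0.5552, 0.2474, 0.0068]
eef_rot: [0.551, 3.092, 0.001]
contact_force: [-1.0, -0.0, 3.8]
opening: 0.023
finger_force: 26.0
t: 18.68
position: [0.5514, 0.2459, 0.0988]
eef_rot: [-0.55, -3.087, 0.008]
contact_force: [1.6, 0.3, 0.1]
opening: 0.0226
finger_force: 29.5
t: 19.3
position: [0.5491, 0.0351, 0.1008]
eef_rot: [-0.56, -3.09, 0.003]
contact_force: [-0.3, 0.0, -0.1]
opening: 0.0228
finger_force: 29.6
t: 19.92
position: [0.5507, 0.0401, 0.0818]
eef_rot: [0.549, 3.092, 0.001]
contact_force: [0.4, 0.1, -0.1]
opening: 0.0227
finger_force: 29.6
[0.55072501 0.04013539 0.08183435] [0.55113966 0.04055982 0.09109266]
```

```bash
python3 -m jog '[[-0.0003,-0.001,-0.015,0,0,0,0.02],[0,0,-0.0095,0,0,0,0.02],[0,0,-0.0045,0,0,0,0.02],[0,0,0,0,0,0,0.02],[0,0,0,0,0,0,0.02]]'
python3 -m jog '[[0,0,0,0,0,0,0.04],[0,0,0,0,0,0,0.04],[0,0,0,0,0,0,0.04],[0,0,0.03,0,0,0,0.04],[0,0,0.05,0,0,0,0.04]]'
python3 -m jog '[[0,-0.03,0.03,0,0,0.1,0.045],[-0.003,-0.05,0,0,0,0.15,0.045],[-0.003,-0.05,0,0,0,0.15,0.045],[-0.003,-0.05,0,0,0,0.15,0.045],[-0.003,-0.05,0,0,0,0.134,0.045]]'
python3 -m jog '[[-0.002,-0.05,0,0,0,0,0.045],[0,-0.0225,0,0,0,0,0.045],[0,0,0,0,0,0,0.045],[0,0,0,0,0,0,0.045],[0,0,0,0,0,0,0.045]]'
python3 - <<'E'
from h import *
s=bot.sense(); p,d=imaging.snapshot("wrist"); cv2.imwrite("pics/w5.png",p[:,:,::-1])
q,d2=imaging.snapshot("top"); np.savez("pics/t5.npz",p=q,d=d2)
cv2.imwrite("pics/t5.png",np.hstack([p[:,:,::-1][::2,::2],cv2.resize(q[225:330,280:385,::-1],(240,240))]))
M=R.from_rotvec(s["eef_rot"]).as_matrix()
print(s["position"],s["q"],"yaw of tool y",np.degrees(np.arctan2(M[1,1],M[0,1])),M[:,2])
C=cloud(d,"wrist",s);hsv=cv2.cvtColor(p,cv2.COLOR_RGB2HSV)
for ce,a,m in blobs((hsv[...,2]<60)&(C[...,2]>.026)&(C[...,2]<.034),300,40000):
    print(ce,a,ray(ce,"wrist",.03,s)[0], np.median(C[m],0))
for ce,a,m in blobs((C[...,2]>.052)&(C[...,2]<.062),300,40000): print("h",ce,a,ray(ce,"wrist",.058,s)[0])
E
```

```text
t: 20.6
position: [0.55, 0.0381, 0.0523]
eef_rot: [0.551, 3.093, 0.0]
contact_force: [0.4, 0.7, 1.0]
opening: 0.0229
finger_force: 29.6
t: 21.22
position: [0.5477, 0.0381, 0.1311]
eef_rot: [-0.55, -3.088, 0.003]
contact_force: [0.2, 0.3, 0.8]
opening: 0.04
finger_force: 0.0
t: 21.85
position: [0.5376, -0.1933, 0.1624]
eef_rot: [-0.525, 3.097, -0.0]
contact_force: [0.2, -0.2, -0.6]
opening: 0.0452
finger_force: 0.0
t: 22.48
position: [0.5364, -0.2617, 0.162]
eef_rot: [-0.523, 3.098, 0.002]
contact_force: [0.2, -0.4, 0.9]
opening: 0.0451
finger_force: 0.0
[ 0.53641917 -0.26172138  0.16196409] [ 0.08873474  0.36748723  0.36026582  1.80647808 -0.15297953  0.995417
  2.41616523] yaw of tool y 109.18151353670808 [-1.44676643e-04  1.39061965e-03 -9.99999023e-01]
[315.6 151.1] 2606 [ 0.48422985 -0.28062205  0.03      ] [ 0.48418041 -0.28078616  0.03035666]
[314.7 290.6] 1799 [ 0.59036247 -0.24463322  0.03      ] [ 0.59022282 -0.24473789  0.03034782]
h [315.5 232.3] 1625 [ 0.53541432 -0.26291993  0.058     ]
```

View pics/t5.png

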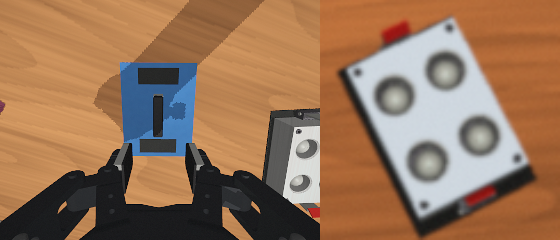

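All four wells hold balls. The lid is between the fingers, its centre near (0.537,-0.263) and the yaws within 0.4°. I'll grasp the handle.

```bash
python3 -m jog '[[0.0005,-0.001,-0.04,0,0,0,0.045],[0,0,-0.04,0,0,0,0.045],[0,0,-0.025,0,0,0,0.045],[0,0,-0.013,0,0,0,0.045],[0,0,-0.007,0,0,0,0.045]]'
python3 -m jog '[[0,0,0,0,0,0,0.045],[0,0,0,0,0,0,0.005],[0,0,0,0,0,0,0.005],[0,0,0,0,0,0,0.005],[0,0,0,0,0,0,0.005]]' 60
python3 -m jog '[[0,0,0,0,0,0,0.005],[0,0,0.01,0,0,0,0.005],[0,0,0.02,0,0,0,0.005],[0,0,0.04,0,0,0,0.005],[0,0,0.04,0,0,0,0.005]]'
```

```text
t: 23.2
position: [0.5365, -0.2649, 0.0369]
eef_rot: [0.519, -3.098, -0.0]
contact_force: [-1.2, 0.9, -0.3]
opening: 0.0449
finger_force: 0.0
t: 23.82
position: [0.5373, -0.2657, 0.0384]
eef_rot: [-0.518, 3.097, -0.001]
contact_force: [0.9, -0.6, 6.3]
opening: 0.0126
finger_force: 61.2
t: 24.45
position: [0.5356, -0.2652, 0.1485]
eef_rot: [0.518, -3.098, -0.0]
contact_force: [0.1, 0.2, -3.0]
opening: 0.0128
finger_force: 60.0
```

```bash
python3 -m jog '[[-0.001,0.04,0,0,0,0.01,0.005],[-0.001,0.05,0,0,0,0.012,0.005],[-0.001,0.05,0,0,0,0.012,0.005],[-0.001,0.05,0,0,0,0.01,0.005],[-0.001,0.045,0,0,0,0.01,0.005]]'
python3 -m jog '[[-0.0005,0.025,0,0,0,0,0.005],[0,0.01,0,0,0,0,0.005],[0,0,0,0,0,0,0.005],[0,0,0,0,0,0,0.005],[0,0,0,0,0,0,0.005]]'
cat > lid.py <<'E'
from h import *
np.set_printoptions(precision=4,suppress=True)
s=bot.sense();M=R.from_rotvec(s["eef_rot"]).as_matrix()
print("tcp",s["position"],"y yaw",np.degrees(np.arctan2(M[1,1],M[0,1])),s["contact_force"],s["opening"])
def show(n):
    p,d=imaging.snapshot(n);C=cloud(d,n,s);hsv=cv2.cvtColor(p,cv2.COLOR_RGB2HSV).astype(int)
    blue=(hsv[...,0]>95)&(hsv[...,0]<125)&(hsv[...,1]>120)&(hsv[...,2]>60)
    zs=C[...,2][blue&(C[...,2]>.045)];h,e=np.histogram(zs,np.arange(.045,.16,.001));z=e[h.argmax()]+.0005
    z=np.median(zs[abs(zs-z)<.004]);print(n,"plate z",z,len(zs))
    hull=cv2.convexHull(np.argwhere(blue&(abs(C[...,2]-z)<.006))[:,::-1].astype(np.int32));hm=np.zeros((480,640),np.uint8);cv2.fillPoly(hm,[hull],1)
    for ce,a,m in blobs((hm>0)&(hsv[...,2]<70)&(abs(C[...,2]-z)<.005),60,9000):
        print(" pad",ce,a,ray(ce,n,z,s)[0])
    return p
for n in("top","wrist","side"):
    p=show(n)
    cv2.imwrite(f"pics/lid_{n}_{s['t']:.1f}.png",p[:,:,::-1])
E
python3 lid.py
```

```text
t: 25.08
position: [0.5309, -0.0285, 0.148]
eef_rot: [-0.602, 3.083, 0.0]
contact_force: [0.6, -0.3, -3.4]
opening: 0.0129
finger_force: 60.0
t: 25.7
position: [0.5307, 0.0028, 0.1472]
eef_rot: [0.597, -3.084, 0.001]
contact_force: [-0.9, -0.9, -3.0]
opening: 0.0124
finger_force: 60.0
tcp [0.5307 0.0028 0.1472] y yaw 111.90277589923866 [-0.9253 -0.9329 -3.0243] 0.012381749872447874
top plate z 0.13844519872172406 476
wrist plate z 0.13884152073959882 39756
 pad [314.5 170.3] 8014 [ 0.48   -0.0187  0.1388]
side plate z 0.13823322857648762 2960
 pad [308.  201.8] 191 [0.5833 0.0247 0.1382]
 pad [369.  211.2] 220 [ 0.48   -0.0183  0.1382]
```

Run:
```python
from h import *
np.set_printoptions(precision=4,suppress=True)
for n in("top","side"):
    f=np.load(f"pics/{n}0.npz");p=f["p"];hsv=cv2.cvtColor(p,cv2.COLOR_RGB2HSV).astype(int)
    x0,x1,y0,y1=(290,375,232,326) if n=="top" else (290,385,230,295)
    K=8
    g=cv2.resize(cv2.cvtColor(p,cv2.COLOR_RGB2GRAY)[y0:y1,x0:x1],None,fx=K,fy=K,interpolation=cv2.INTER_CUBIC)
    sat=cv2.resize(p[y0:y1,x0:x1],None,fx=K,fy=K,interpolation=cv2.INTER_CUBIC);sat=cv2.cvtColor(sat,cv2.COLOR_RGB2HSV)[...,1]
    for thr in((150,170) if n=="top" else (150,170,185)):
      m=((g>thr)&(sat<60)).astype(np.uint8)
      cs,hi=cv2.findContours(m,cv2.RETR_CCOMP,cv2.CHAIN_APPROX_NONE)
      i=max(range(len(cs)),key=lambda k:cv2.contourArea(cs[k]))
      px=lambda c:(c.reshape(-1,2)+.5)/K-.5+[x0,y0]
      W=ray(px(cs[i]),n,.0502)[:,:2]
      r=cv2.minAreaRect((W*1000).astype(np.float32));print(n,thr,"deck rect",r)
      ws=[]
      for k,c in enumerate(cs):
        if hi[0][k][3]==i and cv2.contourArea(c)>K*K*60:
            e=cv2.fitEllipse((ray(px(c),n,.0502)[:,:2]*1000).astype(np.float32));ws.append(e[0]);print("  well",np.round(e[0],1),np.round(e[1],1))
      if len(ws)==4: print("  mean",np.mean(ws,0))
```

```text
top 150 deck rect ((531.489990234375, 4.152732849121094), (138.65904235839844, 100.9317626953125), 21.88835906982422)
  well [493.3  15.3] [34.4 34.7]
  well [511.3 -29.2] [34.4 34.7]
  well [550.4  38.6] [34.2 34.7]
  well [568.6  -5.8] [34.1 34.5]
  mean [530.9057   4.7069]
top 170 deck rect ((531.4102172851562, 4.124794006347656), (137.04364013671875, 99.66798400878906), 21.883440017700195)
  well [493.3  15.3] [36.1 36.4]
  well [511.3 -29.3] [36.1 36.4]
  well [550.5  38.5] [36.  36.4]
  well [568.7  -5.9] [35.8 36.3]
  mean [530.9185   4.6563]
side 150 deck rect ((531.0504150390625, 5.619873046875), (138.20526123046875, 101.462890625), 22.03392219543457)
  well [491.5  18.2] [31.8 35.1]
  well [549.1  41.7] [31.7 35.7]
  well [509.8 -26.5] [32.1 35.4]
  well [567.2  -2.9] [31.7 35.2]
  mean [529.4116   7.6442]
side 170 deck rect ((530.9326782226562, 5.670921325683594), (137.21734619140625, 98.64634704589844), 21.947492599487305)
  well [491.8  18.2] [34.8 37.8]
  well [549.3  41.6] [34.7 38.1]
  well [509.8 -26.7] [35.8 38.1]
  well [567.5  -3.5] [36.4 36.9]
  mean [529.5996   7.3683]
side 185 deck rect ((553.7201538085938, 11.561458587646484), (16.02713394165039, 2.0611391067504883), 38.24812698364258)
```

```bash
python3 -m jog '[[-0.0005,0.002,-0.015,0,0,0,0.005],[0,0,-0.02,0,0,0,0.005],[0,0,-0.0145,0,0,0,0.005],[0,0,-0.006,0,0,0,0.005],[0,0,0,0,0,0,0.005]]'
python3 -m jog '[[0,0,0,0,0,0,0.005],[0,0,0,0,0,0,0.005],[0,0,0,0,0,0,0.005],[0,0,0,0,0,0,0.005],[0,0,0,0,0,0,0.005]]'
python3 lid.py; ls pics
```

```text
t: 26.48
position: [0.5299, 0.0066, 0.0911]
eef_rot: [0.601, -3.082, 0.0]
contact_force: [-0.0, 0.9, -3.8]
opening: 0.0125
finger_force: 59.9
t: 27.1
position: [0.5303, 0.0067, 0.0917]
eef_rot: [-0.601, 3.083, -0.0]
contact_force: [-0.3, -0.6, -3.9]
opening: 0.0126
finger_force: 59.9
tcp [0.5303 0.0067 0.0917] y yaw 112.07433821071345 [-0.3467 -0.5643 -3.8552] 0.012577941624981614
top plate z 0.08296414964937915 328
wrist plate z 0.08340240957724265 39817
 pad [314.7 170.3] 8049 [ 0.4796 -0.0149  0.0834]
side plate z 0.08270790154107471 2921
 pad [307.3 229.5] 198 [0.5825 0.0281 0.0827]
 pad [366.5 239.5] 227 [ 0.4793 -0.0147  0.0827]
lid_side_25.7.png
lid_side_27.1.png
lid_top_25.7.png
lid_top_27.1.png
lid_wrist_25.7.png
lid_wrist_27.1.png
side0.npz
side0.png
t2.png
t3.png
t5.npz
t5.png
top0.npz
top0.png
w1.png
w2.png
w3.png
w4.png
w5.png
```

```bash
python3 -m jog '[[0,-0.001,0,0,0,0,0.005],[0,0,-0.002,0,0,0,0.005],[0,0,-0.002,0,0,0,0.005],[0,0,-0.002,0,0,0,0.005],[0,0,-0.001,0,0,0,0.005]]'
python3 -c "
from rig import bot;s=bot.sense();print(s['contact_force'],s['ft_torque'],s['position'])"
```

```text
t: 27.88
position: [0.5301, 0.0057, 0.0844]
eef_rot: [0.601, -3.083, -0.0]
contact_force: [0.3, 0.2, -3.6]
opening: 0.0127
finger_force: 59.9
[ 0.27358187  0.19583617 -3.61774017] [-0.03147782 -0.02997651 -0.05517841] [0.53011409 0.00570654 0.08439722]
```

```bash
for i in 1; do python3 -m jog '[[0,0,-0.001,0,0,0,0.005],[0,0,-0.001,0,0,0,0.005],[0,0,-0.001,0,0,0,0.005],[0,0,-0.001,0,0,0,0.005],[0,0,0,0,0,0,0.005]]'; done
python3 -c "
from rig import bot;s=bot.sense();print(s['contact_force'],s['ft_torque'],s['position'])"
```

```text
t: 28.5
position: [0.5302, 0.0057, 0.0806]
eef_rot: [0.601, -3.083, 0.0]
contact_force: [-0.0, -0.8, -2.9]
opening: 0.0129
finger_force: 59.9
[-0.04445965 -0.84410022 -2.87179358] [ 0.02294139 -0.0409926   0.02908992] [0.53017765 0.00567358 0.08056928]
```

```bash
python3 -m jog '[[0,0,-0.001,0,0,0,0.005],[0,0,-0.001,0,0,0,0.005],[0,0,-0.001,0,0,0,0.005],[0,0,-0.001,0,0,0,0.005],[0,0,0,0,0,0,0.005]]'
python3 -c "
from rig import bot;s=bot.sense();print(s['contact_force'],s['ft_torque'],s['position'])"
```

```text
t: 29.12
position: [0.5314, 0.0057, 0.0777]
eef_rot: [-0.601, 3.081, -0.0]
contact_force: [-0.7, -0.2, 5.1]
opening: 0.0124
finger_force: 61.1
[-0.67019805 -0.15561051  5.10904507] [0.02997653 0.17633677 0.00557388] [0.53143274 0.00573111 0.07768141]
```

```bash
python3 -m jog '[[0,0,-0.001,0,0,0,0.005],[0,0,-0.001,0,0,0,0.005],[0,0,-0.001,0,0,0,0.005],[0,0,-0.001,0,0,0,0.005],[0,0,0,0,0,0,0.005]]'
python3 -c "
from rig import bot;s=bot.sense();print(s['contact_force'],s['ft_torque'],s['position'])"
```

```text
t: 29.75
position: [0.5318, 0.0054, 0.0746]
eef_rot: [-0.601, 3.081, -0.001]
contact_force: [-3.1, -0.5, 11.1]
opening: 0.0124
finger_force: 61.9
[-3.11248483 -0.53944508 11.0580471 ] [-0.05911919  0.61418986 -0.01320054] [0.53175072 0.00536778 0.07461692]
```

```bash
python3 -m jog '[[0,0,-0.001,0,0,0,0.005],[0,0,-0.001,0,0,0,0.005],[0,0,-0.001,0,0,0,0.005],[0,0,-0.001,0,0,0,0.005],[0,0,0,0,0,0,0.005]]'
python3 -c "
from rig import bot;s=bot.sense();print(s['contact_force'],s['ft_torque'],s['position'])"
```

```text
t: 30.38
position: [0.5308, 0.0052, 0.0686]
eef_rot: [-0.601, 3.082, -0.001]
contact_force: [1.6, -2.1, 1.0]
opening: 0.0126
finger_force: 60.6
[ 1.57086221 -2.14918029  1.00091684] [-0.35268434 -0.13308377 -0.01251533] [0.53084832 0.005166   0.0686296 ]
```

```bash
python3 -m jog '[[0,0,-0.001,0,0,0,0.005],[0,0,-0.001,0,0,0,0.005],[0,0,-0.001,0,0,0,0.005],[0,0,-0.0005,0,0,0,0.005],[0,0,0,0,0,0,0.005]]'
python3 -c "
from rig import bot;s=bot.sense();print(s['contact_force'],s['ft_torque'],s['position'])"
```

```text
t: 31.0
position: [0.5295, 0.0063, 0.0647]
eef_rot: [0.602, -3.082, -0.001]
contact_force: [0.3, 0.5, -2.3]
opening: 0.0125
finger_force: 60.1
[ 0.32628105  0.54249138 -2.30826174] [ 0.15022886 -0.12480266  0.04051945] [0.52950813 0.00625286 0.0647044 ]
```

```bash
python3 -m jog '[[0,0,-0.001,0,0,0,0.005],[0,0,-0.001,0,0,0,0.005],[0,0,-0.001,0,0,0,0.005],[0,0,0,0,0,0,0.005],[0,0,0,0,0,0,0.005]]'
python3 lid.py
```

```text
t: 31.62
position: [0.5295, 0.0063, 0.0646]
eef_rot: [0.601, -3.081, -0.003]
contact_force: [-7.9, 1.3, 16.6]
opening: 0.0125
finger_force: 62.8
tcp [0.5295 0.0063 0.0646] y yaw 112.08184153444176 [-7.8877  1.2621 16.6287] 0.01249126545078042
top plate z 0.055882975708939964 311
wrist plate z 0.05627290013928546 39036
 pad [312.9 170.3] 7831 [ 0.4791 -0.016   0.0563]
side plate z 0.05572826248719576 2106
 pad [307.9 241.9] 201 [0.582  0.0271 0.0557]
 pad [366.3 252.2] 231 [ 0.4786 -0.0155  0.0557]
```

The plate is home at z=0.056, which is deck + 6 mm. I'll unload, release and check the catches.

```bash
python3 -m jog '[[0,0,0.0015,0,0,0,0.005],[0,0,0.0015,0,0,0,0.005],[0,0,0,0,0,0,0.005],[0,0,0,0,0,0,0.045],[0,0,0,0,0,0,0.045]]'
python3 -m jog '[[0,0,0,0,0,0,0.045],[0,0,0.03,0,0,0,0.045],[0,0,0.05,0,0,0,0.045],[0,0,0.05,0,0,0,0.045],[0,0,0.02,0,0,0,0.045]]'
cat >> lid.py <<'E'
a=cv2.imread(f"pics/lid_side_{s['t']:.1f}.png")[205:305,270:400];b=cv2.imread(f"pics/lid_wrist_{s['t']:.1f}.png")
cv2.imwrite("pics/fin.png",np.hstack([cv2.resize(a,None,fx=3.6,fy=3.6,interpolation=cv2.INTER_CUBIC),cv2.resize(b[80:400,140:480],(330,360))]))
E
python3 lid.py
```

```text
t: 32.4
position: [0.5308, 0.0054, 0.0653]
eef_rot: [-0.601, 3.083, -0.001]
contact_force: [0.4, 0.2, -0.1]
opening: 0.0451
finger_force: 0.0
t: 33.02
position: [0.5326, 0.0056, 0.2191]
eef_rot: [-0.6, 3.077, -0.001]
contact_force: [0.3, -0.3, -0.5]
opening: 0.0451
finger_force: 0.0
tcp [0.5326 0.0056 0.2191] y yaw 112.05312631561037 [ 0.3124 -0.327  -0.4979] 0.04505931114245229
top plate z 0.055968063021304415 283
wrist plate z 0.054705608222947455 16646
 pad [318.7 142.9] 2087 [ 0.4773 -0.0154  0.0547]
 pad [319.  270.3] 1532 [0.5809 0.027  0.0547]
side plate z 0.055740960520748284 2174
 pad [308.  241.8] 201 [0.5821 0.0268 0.0557]
 pad [366.5 251.9] 228 [ 0.4789 -0.0166  0.0557]
```

View pics/fin.png

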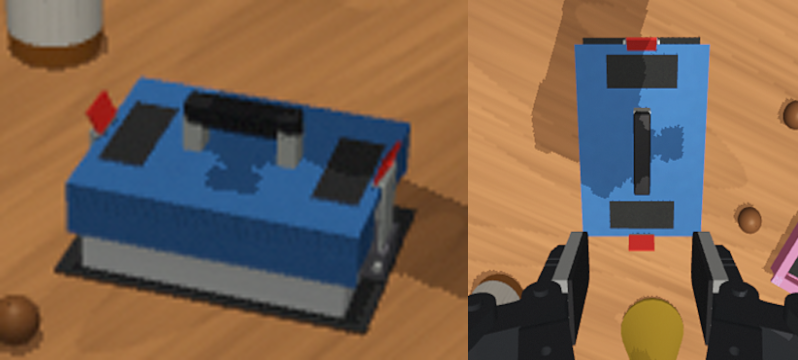

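The lid sits flat. The red flares show at (100,110) and (388,160) in the left crop. I'll check their angle against the start pictures.

Run:
```python
from h import *
import glob
c,si=np.cos(np.radians(21.95)),np.sin(np.radians(21.95))
def go(p,n,tag,s=None,hs=(.0575,)):
    hsv=cv2.cvtColor(p,cv2.COLOR_RGB2HSV).astype(int);H,S,V=hsv[...,0],hsv[...,1],hsv[...,2]
    m=(S>150)&(V>110)&((H<6)|(H>174))
    for ce,a,mm in blobs(m,12,3000):
        w=ray(ce,n,.0665,s)[0]-[.531,.005,0];x,y=w[0]*c+w[1]*si,-w[0]*si+w[1]*c
        if abs(y)<.02 and .06<abs(x)<.095: print(tag,ce,a,"block x,y mm",round(x*1e3,1),round(y*1e3,1))
for n in("top","side"):
    go(np.load(f"pics/{n}0.npz")["p"],n,n+" start")
    p,d=imaging.snapshot(n);go(p,n,n+" now")
```

```text
top start [312.8 238.5] 66 block x,y mm 75.3 -0.1
top start [349.3 310.3] 49 block x,y mm -76.6 -0.1
side start [297.7 235.9] 53 block x,y mm 74.8 4.1
side start [377.3 249.5] 22 block x,y mm -76.3 2.0
side now [297.7 235.9] 53 block x,y mm 74.8 4.1
side now [377.  250.3] 15 block x,y mm -76.4 4.8
```

```bash
python3 -m jog '[[0,0,0,0,0,0,0.045],[0,0,0,0,0,0,0.045],[0,0,0,0,0,0,0.045],[0,0,0,0,0,0,0.045],[0,0,0,0,0,0,0.045]]'; python3 -c "
from rig import bot
print(bot.hand_in())"
```

```text
t: 33.9
position: [0.5303, 0.0057, 0.2151]
eef_rot: [0.601, -3.083, 0.0]
contact_force: [0.1, -0.3, -0.0]
opening: 0.045
finger_force: 0.0
the job is handed in; nothing more can be done
None
```

The job is handed in at 33.9 s: each well holds one ball, the lid lies flat on the block, and the camera check shows both catches back at rest over its ends; the flask, bottle and jar were never approached, though I did not re-measure them at the end.

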